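Hold a pipe stub in the V-rests for tack welding

ROBOT

A 6-joint arm with a two-finger parallel gripper is mounted at the origin on the work surface. World frame = base frame: x ahead of the robot, y to its left, z up, the work surface at z = 0. Lengths are in m, angles in degrees, forces in N, time in s.
With the tool pointing down it reaches from about 0.25 to 0.725 m from the base axis. Payload 9.7 kg.
Tool frame: the origin (TCP) lies midway between the tips of the shut fingers; the grasp point (between the pads) lies 19 mm behind it; z points along the fingers, y is the line along which they close (so a half turn about z gives the same grasp; the last joint's range is limited). The gripper opens to 85 mm and grips with 20 to 120 N. Pads are 22 mm wide; open, the fingers measure 114 mm over their backs; the gripper's body (76 mm by 85 mm) begins 54 mm behind the grasp point. The pads swing forward as they close: fully open they stand 13 mm farther back than shut.
Start: joints at [-66.119, 4.979, 10.078, 95.1, 0, 90], TCP at [0.223, -0.503, 0.194] pointing down, gripper open.
Joint ranges: [-179.16, 179.16], [-48.56, 103.87], [-65.8, 70.77], [-126.05, 130.52], [-82.76, 87.17], [-180, 180]. Speed limits (degrees/s): [127.2, 127.2, 147.25, 180, 180, 180].

INTERFACE

Orientations are given as [roll, pitch, yaw] about the fixed x, y, z axes, in that order (R = Rz(yaw) Ry(pitch) Rx(roll)).
In Python, from workcell import bot gives the robot as it stands.
- The arm moves only by the shell command python3 -m crank 'ROWS' [FORCE]. ROWS is JSON, a list of rows, each an object with "gripper": the finger opening in mm, from 0 to 85.4; "travel": the shift along the tool's x, y, z in mm, a list of three; "twist": the turn, a rotation vector about the tool's x, y, z in rad, a list of three. In form: [{"gripper": gripper, "travel": [tx, ty, tz], "twist": [rx, ry, rz]}, ...]. A call has 1 to 12 rows; each row shifts and turns the commanded pose from where the row before left it, along the tool's axes as they then stand; what a row does not reach is not made up. A row lasts 1/8 s, in which the tool goes at most 62.5 mm and 10.7 degrees, less where a joint would pass 70% of its speed; a pose out of reach is approached as far as the arm can. A call is refused whole if a number of a shift passes 62.5 or a number of a turn 0.188, either way. A call with a gripper value outside its range is refused whole. The fingers move at their own pace and stop on an object; FORCE is the grip in N (left out, the last holds). Time passes only in rows, so rows that do not move let the fingers close. It gives the time, the measured TCP pose, the force, the opening and the grip force at its end, in the units of the state.
- bot.get_obs(): the state, without advancing time (a new reading comes with each control period).
- bot.camera(name): name is "scene" or "top" or "wrist"; returns the picture (480x640x3 uint8, red, green, blue); there is no depth.
- bot.calibration(name): a dict with "vfov" (degrees; the focal length in pixels is half the picture's height over the tangent of half this angle, whatever the lens; pixels are square), "cx", "cy" (the principal point, pixels), "k1" (the pictures are not rectified: a ray, as slopes to the right and down, at radius r is drawn at 1 + k1 r^2 times it, then the intrinsics apply), "camera_from_world" (4x4, takes a point from world to camera coordinates). Camera axes: x right, y down, z forward; pixel columns grow to the right and rows downward; lengths in m; the calibration is good to about 2 mm. A picture is of the moment at which its call begins: read the wrist's pose just before it. calibration takes no time and is no camera call; for the wrist camera it gives the pose at the moment of the call.
- bot.job_done(): hands the job in; it is judged then, once.
The state is a dict: "time": time; "q": joint angles; "qd": joint speeds; "joint_efforts": joint torques, N m; "ee_pos": TCP position; "tcp_rot": TCP orientation; "wrist_force": force on the tool from outside, world axes, zero at the start; "torque": the same for the moment, N m; "opening": finger opening in m; "grasp_force": force on a finger pad.
Only numpy, scipy, OpenCV 4.12 (cv2) and the standard library are available. Lean on these libraries where they do the work, as an engineer would, in place of code of your own. Each camera call takes 0.05 s, during which the arm holds its last target. There are 200 camera calls.

TASK

Take the bare grey steel pipe stub, the one as thick as the pipe clamped in the welding jig, off the timber rack and lay it in the jig's two empty V-rests, without dropping it, its end butted against the end of the clamped pipe. Then hold it pressed down, firmly and evenly on both sides of the Vs, so that it can be tacked: finish while you are still pressing it down. Leave everything else on the bench where it is.

Things in the scene. Friction and masses are not known exactly. Their poses are not given: they have to be found in the camera images.
- stub: the stub to be welded: a bare grey steel pipe, 42.4 mm outside diameter, 150 mm long, about 0.4 kg, smooth and the same at both ends. Origin in the middle of the pipe on its axis; x runs along the pipe. It starts lying level in one of the rack's three places (any of them), its axis 54 mm above the bench
- rack: low fixed timber rack for three pipes side by side: two battens 26 mm wide, 255 mm long, 27 mm high, 90 mm apart (centres), with chocks up to 44 mm high that stop the pipes rolling. Between the battens (64 mm) fingers have free room down to the bench. Origin on the bench at the rack's centre; pipes lie along its x, at y = -85, 0 and +85 mm
- jig: welding jig, fixed: green steel channel 310 x 70 mm, 40 mm high, with three V-rests in line; in the third a 42.4 mm pipe with upturned elbow is clamped. Origin on the bench below the middle of the two empty rests; x along the pipes to the clamped one, z up. Clamped pipe's end at x = 75 mm, clamp strap at 128 mm (bolts 138 mm above bench), elbow mouth at 228 mm (153 mm above bench)
- seat (a point): where the middle of the stub is when it lies in both empty V-rests and butts against the clamped pipe: 105 mm above the bench, above the jig's origin, with axes parallel to the jig's (x along the pipes, towards the clamped pipe, whose end face is 75 mm ahead; z up)
- vee_left: the two plates on the +y side of the two empty V-rests, at x = -50 and +50 mm of the jig: each 24 mm wide along the pipe, sloped 45 degrees (V of 90 degrees, bottom 75 mm and lips 103 mm above the bench, lips 28 mm out from the middle). Between the rests 76 mm are free for fingers, down to the channel's top at 40 mm. Origin as the jig's
- vee_right: the same two plates on the -y side. The stub's weight alone puts about 3 N on each side; a downward push of 15 N in the middle of the stub, straight down, adds about 10 N to each; pressing while pulling it sideways loads them unequally. Origin as the jig's
- stub_primed: another pipe in the rack, red primed, 33.7 mm thick, 150 mm long; not wanted; leave it. Origin on its axis in the middle, x along it
- stub_copper: another pipe in the rack, copper, 28 mm thick, 160 mm long; not wanted; leave it. Origin on its axis in the middle, x along it
- tape: yellow tape measure standing on the bench, 70 x 42 x 66 mm; leave it. Origin under its centre
- brush: brush with wooden handle lying on the bench beyond the jig, 200 mm long along its x; leave it. Origin under its middle
- hammer: hammer with wooden handle lying at the left of the bench, 260 mm long along its x; leave it. Origin under its middle
- wrench: steel spanner lying at the right of the bench, 240 mm long along its x, 8 mm thick; leave it. Origin under its middle
- tin: tin with a green label beyond the rack, 72 mm diameter, 95 mm high; leave it. Origin under its centre
Not all that is in view belongs to the job. Several things have the shape of the stub; the one meant has the colours described above.

How it is judged:
By the outcome, as a careful person would: the job done as asked, in the order asked, and still so for the second after the job is handed in, while the arm keeps its last pose, push and grip.
It also fails if it takes over 45 s, if anything falls off the work surface, if the arm or the gripper's body presses on something with over 40 N, if the wrist force passes 120 N, or if a joint passes its speed limit or range.

## Working session

There is one attempt and no reset: what is moved stays moved. The work goes in short steps, Python scripts to look and compute and a shell command to move; the robot and the scene stay as the last step left them, time stands still between calls to the robot, and variables do not carry over. Pictures are saved under pics/ and viewed, at most 10 in all, crops included, and the job is handed in when it is done.

```bash
ls; mkdir -p pics; python3 - <<'E'
from workcell import bot
import cv2
for n in("scene","top"):
    cv2.imwrite(f"pics/{n}0.png",bot.camera(n)[:,:,::-1])
    c=bot.calibration(n);print(n,c)
o=bot.get_obs();print({k:o[k] for k in("time","ee_pos","tcp_rot","opening","wrist_force")})
E
```

```text
pics
scene {'vfov': 57.543285020838226, 'cx': 324.911847430097, 'cy': 236.72101092082337, 'k1': -0.01416732376520023, 'camera_from_world': array([[-5.95629381e-01,  8.03258256e-01,  1.34714577e-03,
         2.82373248e-01],
       [ 6.60096818e-01,  4.90427049e-01, -5.68993410e-01,
        -3.13860384e-01],
       [-4.57709331e-01, -3.38019946e-01, -8.22340978e-01,
         1.44636601e+00],
       [ 0.00000000e+00,  0.00000000e+00,  0.00000000e+00,
         1.00000000e+00]])}
top {'vfov': 42.924302640738624, 'cx': 322.3738045916294, 'cy': 229.04290429637422, 'k1': -0.07206805805111853, 'camera_from_world': array([[-1.79106411e-04, -9.99999984e-01,  1.83297444e-05,
         1.60802449e-02],
       [-9.95213802e-01,  1.76457968e-04, -9.77213261e-02,
         5.53369150e-01],
       [ 9.77213213e-02, -3.57445306e-05, -9.95213817e-01,
         1.71211373e+00],
       [ 0.00000000e+00,  0.00000000e+00,  0.00000000e+00,
         1.00000000e+00]])}
{'time': 0.1, 'ee_pos': array([ 0.22257028, -0.50269463,  0.19298884]), 'tcp_rot': array([-1.79935265e+02,  1.04543010e-03,  2.38829916e+01]), 'opening': 0.08562611498904672, 'wrist_force': array([0.66188018, 0.49042258, 0.67438623])}
```

View pics/top0.png

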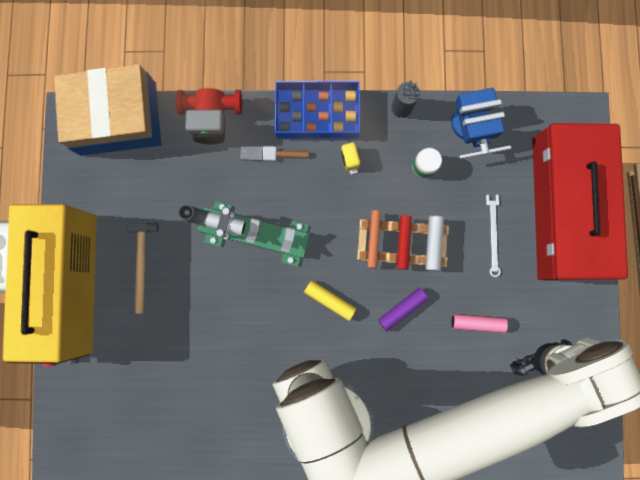

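View pics/scene0.png

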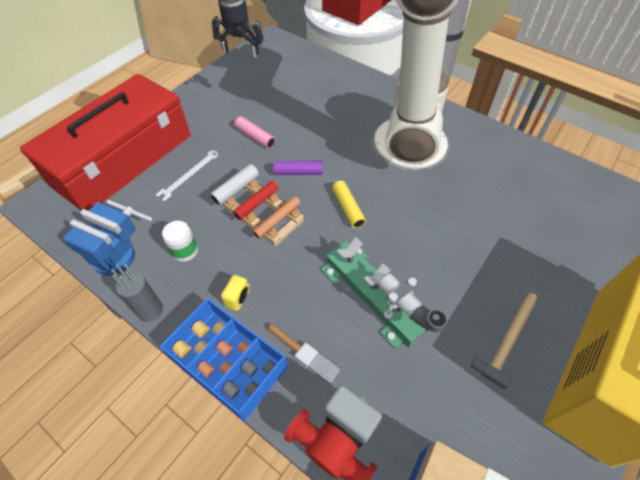

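The top view shows three pipes in the rack: copper at (373,238), red primed at (404,242) and grey at (435,243). The yellow, purple and pink tubes lie loose on the bench. Only the one at (435,243) is both bare grey and the thickest. The jig runs from about (300,242) to its elbow at (187,213). I'll enlarge both to confirm.

```bash
python3 - <<'E'
import cv2,numpy as np
a=cv2.imread("pics/top0.png")
A=cv2.resize(a[195:285,170:320],None,fx=5.3,fy=5.3,interpolation=cv2.INTER_CUBIC)[:, :800][:300+170]
j=cv2.resize(a[190:270,175:315],(700,400),interpolation=cv2.INTER_CUBIC)   # x5
cv2.imwrite("pics/jig.png",j)
r=cv2.resize(a[205:275,350:455],(840*800//840,533),interpolation=cv2.INTER_CUBIC)
cv2.imwrite("pics/rack.png",r)
E
```

```text
(no output)
```

View pics/jig.png

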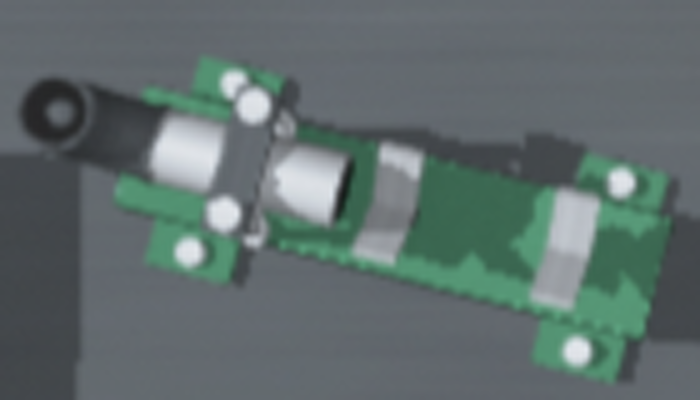

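View pics/rack.png

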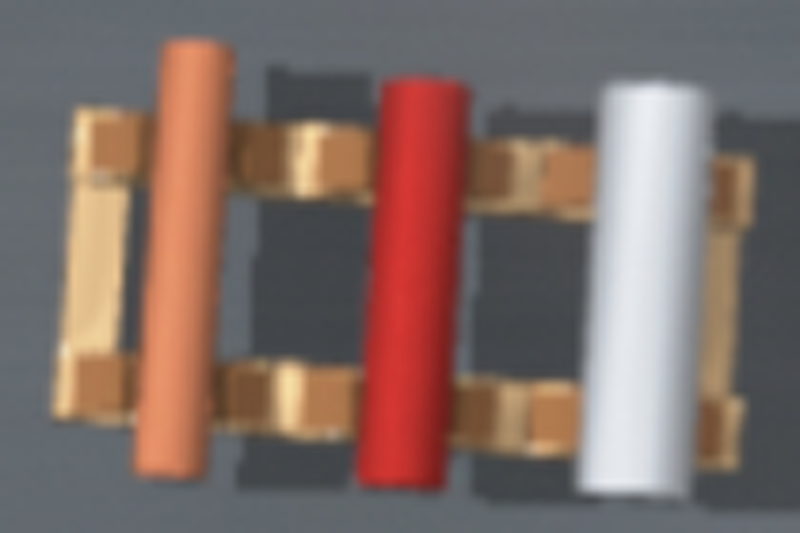

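The rack crop confirms it: copper at the left, red in the middle, grey at the right. The grey one is the widest (~14 px against 11 and 9), so it is the stub. Its ends are at crop (657,83) and (634,493). In the jig crop, the lip centres are (402,148)/(375,258) on the rest at +50 and (580,195)/(553,303) on the rest at -50. The clamped pipe's end face is at about (340,189).

```bash
cat > h.py <<'E'
import numpy as np, cv2
from workcell import bot
from scipy.spatial.transform import Rotation as Ro
def ray(name,uv,cal=None):
    c=cal or bot.calibration(name); f=240/np.tan(np.radians(c["vfov"]/2))
    K=np.array([[f,0,c["cx"]],[0,f,c["cy"]],[0,0,1]])
    p=cv2.undistortPoints(np.array([[uv]],float),K,np.array([c["k1"],0,0,0]))[0,0]
    M=c["camera_from_world"];R,t=M[:3,:3],M[:3,3]
    return -R.T@t, R.T@np.array([p[0],p[1],1])
def pix(name,uv,z,cal=None):
    o,d=ray(name,uv,cal); return o+d*(z-o[2])/d[2]
def proj(P,cal):
    c=cal; f=240/np.tan(np.radians(c["vfov"]/2)); M=c["camera_from_world"]
    q=(M[:3,:3]@np.asarray(P,float).T).T+M[:3,3]; s=q[:,:2]/q[:,2:]
    s=s*(1+c["k1"]*(s**2).sum(1,keepdims=True)); return s*f+[c["cx"],c["cy"]]
E
python3 - <<'E'
from h import *
def P(u,v,s,ox,oy,z): return pix("top",((u+.5)/s-.5+ox,(v+.5)/s-.5+oy),z)
r=lambda u,v,z:P(u,v,7.619,350,205,z)
j=lambda u,v,z:P(u,v,5,175,190,z)
a,b=r(657,83,.054),r(634,493,.054)
print("stub",(a+b)/2,np.linalg.norm(a-b),np.degrees(np.arctan2(*(a-b)[1::-1])), "w",np.linalg.norm(r(590,290,.054)-r(702,290,.054)))
L=[j(*p,.103) for p in((402,148),(375,258),(580,195),(553,303))]
A,B=(L[0]+L[1])/2,(L[2]+L[3])/2
print("jig",(A+B)/2,np.linalg.norm(A-B),np.linalg.norm(L[0]-L[1]),np.degrees(np.arctan2(*(A-B)[1::-1])))
e=j(340,189,.105);print("end",e,np.linalg.norm(e-(A+B)/2))
m=j(56,112,.153);print("mouth",m,np.linalg.norm(m-(A+B)/2),np.degrees(np.arctan2(*(m-(A+B)/2)[1::-1])))
E
```

```text
stub [ 0.51343229 -0.29807529  0.054     ] 0.15182218568732345 -4.219701821275374 w 0.04144497474544338
jig [0.53025477 0.15838487 0.103     ] 0.10045670390482861 0.061877715860198974 75.49557590203477
end [0.55025998 0.23335884 0.105     ] 0.07762283779272158
mouth [0.5866077  0.37911423 0.153     ] 0.23323186124649328 75.6781318138505
```

```bash
python3 -m crank '[{"gripper":62,"travel":[50,-10,0],"twist":[0,0,0]},{"gripper":62,"travel":[50,-10,0],"twist":[0,0,0]},{"gripper":62,"travel":[50,-10,0],"twist":[0,0,0]},{"gripper":62,"travel":[50,-10,0],"twist":[0,0,0]},{"gripper":62,"travel":[50,-10,0],"twist":[0,0,0]},{"gripper":62,"travel":[50,-10,0],"twist":[0,0,0]},{"gripper":62,"travel":[48,-10,0],"twist":[0,0,0]},{"gripper":62,"travel":[0,0,0],"twist":[0,0,0.163]},{"gripper":62,"travel":[0,0,0],"twist":[0,0,0.163]},{"gripper":62,"travel":[0,0,0],"twist":[0,0,0.163]},{"gripper":62,"travel":[0,0,0],"twist":[0,0,0]},{"gripper":62,"travel":[0,0,0],"twist":[0,0,0]}]' 40
python3 - <<'E'
from h import *
import pickle
c=bot.calibration("wrist");im=bot.camera("wrist")
cv2.imwrite("pics/w1.png",im[:,:,::-1]);pickle.dump(c,open("w1.pkl","wb"));print(proj([[.513,-.298,.054]],c))
E
```

```text
time: 1.6
ee_pos: [0.5125, -0.298, 0.1934]
tcp_rot: [-180.0, 0.0, -3.9]
wrist_force: [-0.0, 0.3, 0.0]
opening: 0.0623
grasp_force: 0.0
[[320.62043831 216.51128214]]
```

View pics/w1.png

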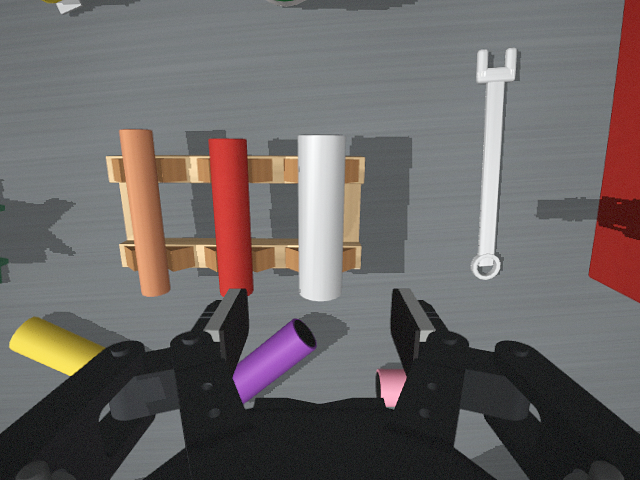

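The wrist view has the stub centred at (320,217), exactly where predicted, and aligned with the tool. The tie strip at (353,210) is low and won't be in the way. I'll descend and grip.

```bash
python3 -m crank '[{"gripper":62,"travel":[1,0,40],"twist":[0,0,0]},{"gripper":62,"travel":[0,0,45],"twist":[0,0,0]},{"gripper":62,"travel":[0,0,40],"twist":[0,0,0]},{"gripper":62,"travel":[0,0,20],"twist":[0,0,0]},{"gripper":62,"travel":[0,0,10],"twist":[0,0,0]},{"gripper":62,"travel":[0,0,0],"twist":[0,0,0]},{"gripper":30,"travel":[0,0,0],"twist":[0,0,0]},{"gripper":30,"travel":[0,0,0],"twist":[0,0,0]},{"gripper":30,"travel":[0,0,0],"twist":[0,0,0]},{"gripper":30,"travel":[0,0,0],"twist":[0,0,0]},{"gripper":30,"travel":[0,0,0],"twist":[0,0,0]}]' 60
```

```text
time: 3.02
ee_pos: [0.5135, -0.2981, 0.0387]
tcp_rot: [180.0, -0.0, -4.1]
wrist_force: [-0.5, 0.4, -0.0]
opening: 0.0301
grasp_force: 0.0
```

```bash
python3 - <<'E'
from h import *
im=bot.camera("wrist");print(bot.get_obs()["opening"],bot.get_obs()["grasp_force"])
cv2.imwrite("pics/w2.png",im[:,:,::-1])
E
```

```text
0.03024160935377482 0.0
```

View pics/w2.png

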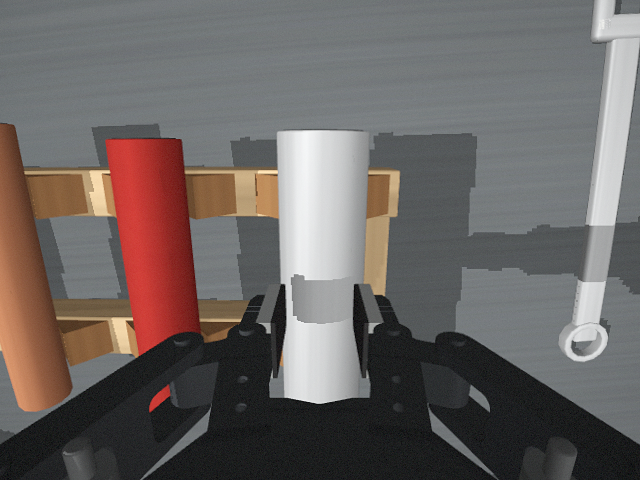

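```bash
python3 - <<'E'
from h import *
c=bot.calibration("wrist");o=bot.get_obs()
R=Ro.from_euler("xyz",o["tcp_rot"],degrees=True).as_matrix();p=np.array(o["ee_pos"])
M=c["camera_from_world"];print("cam",-M[:3,:3].T@M[:3,3])
for y in(.015,.0212):
  for zz in(0,-.019,-.035):
    for x in(-.011,.011): print(y,zz,x,proj([p+R@[x,-y,zz],p+R@[x,y,zz]],c).round().tolist())
a=np.radians(-4.2);d=np.array([np.cos(a),np.sin(a),0]);n=np.array([-d[1],d[0],0]);m=np.array([.5134,-.298,.054])
print("pipe far/near edges",proj([m+.075*d+.0212*n,m+.075*d-.0212*n,m+[0,0,.0212],m+.0212*n,m-.0212*n],c).round())
o=bot.get_obs();print(o["q"],o["joint_efforts"],o["wrist_force"],o["torque"])
E
```

```text
cam [ 0.58177392 -0.30193202  0.21898163]
0.015 0 -0.011 [[295.0, 288.0], [348.0, 288.0]]
0.015 0 0.011 [[294.0, 251.0], [349.0, 251.0]]
0.015 -0.019 -0.011 [[292.0, 303.0], [351.0, 303.0]]
0.015 -0.019 0.011 [[291.0, 263.0], [352.0, 263.0]]
0.015 -0.035 -0.011 [[289.0, 319.0], [354.0, 319.0]]
0.015 -0.035 0.011 [[288.0, 275.0], [355.0, 275.0]]
0.0212 0 -0.011 [[284.0, 288.0], [359.0, 288.0]]
0.0212 0 0.011 [[282.0, 251.0], [360.0, 251.0]]
0.0212 -0.019 -0.011 [[280.0, 303.0], [363.0, 303.0]]
0.0212 -0.019 0.011 [[279.0, 263.0], [365.0, 263.0]]
0.0212 -0.035 -0.011 [[276.0, 319.0], [367.0, 319.0]]
0.0212 -0.035 0.011 [[274.0, 275.0], [369.0, 275.0]]
pipe far/near edges [[275. 127.]
 [369. 127.]
 [322. 299.]
 [280. 281.]
 [363. 281.]]
[-3.01338887e+01  1.07108417e+01 -6.91774716e-01  7.85982580e+01
  5.99106124e-04  1.54001372e+02] [ 1.11478450e-03 -5.85510099e+01  4.67219925e+01  2.36544576e-03
  1.54810614e-04 -4.87658035e-04] [ 0.39566433  0.11913661 -0.50529263] [ 0.02790528  0.00216704 -0.0771289 ]
```

```bash
python3 -m crank '[{"gripper":20,"travel":[0,0,0],"twist":[0,0,0]},{"gripper":10,"travel":[0,0,0],"twist":[0,0,0]},{"gripper":0,"travel":[0,0,0],"twist":[0,0,0]},{"gripper":0,"travel":[0,0,0],"twist":[0,0,0]}]' 60
```

```text
time: 3.58
ee_pos: [0.5135, -0.2981, 0.0386]
tcp_rot: [-180.0, 0.0, -4.1]
wrist_force: [0.4, -0.3, 0.1]
opening: -0.0002
grasp_force: 0.0
```

```bash
python3 - <<'E'
from h import *
w=bot.camera("wrist");s=bot.camera("scene")
s2=cv2.resize(s[140:260,180:340],(400,300),interpolation=cv2.INTER_CUBIC)
t=bot.camera("top");t2=cv2.resize(t[195:285,345:465],(400,300),interpolation=cv2.INTER_CUBIC)
out=np.vstack([np.hstack([s2,t2]),np.hstack([cv2.resize(w,(400,300)),np.zeros((300,400,3),np.uint8)])])
cv2.imwrite("pics/m3.png",out[:,:,::-1])
E
```

```text
(no output)
```

View pics/m3.png

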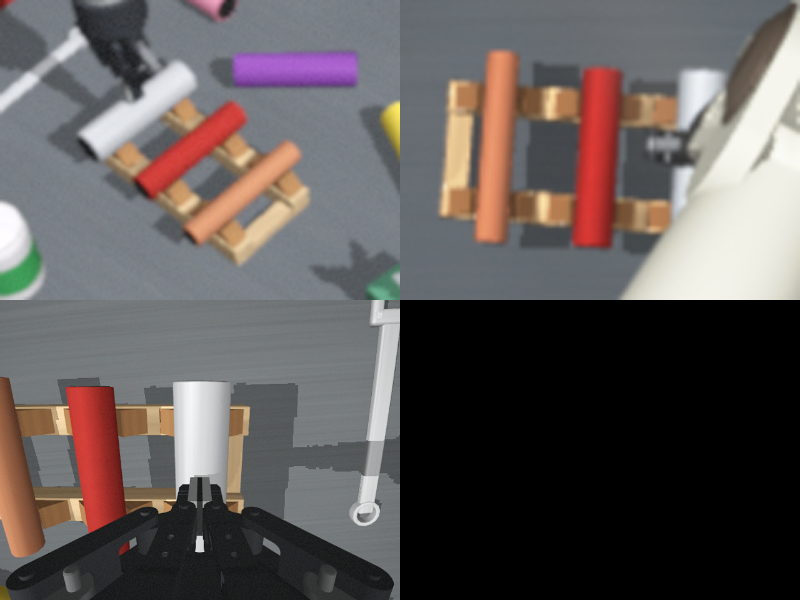

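The montage shows the closed fingers standing above the grey pipe, in front of it and not around it, although the reported TCP is at 39 mm. The pads also look about 35–40 mm nearer the camera than the TCP projects. So the real fingertips seem to end short of the reported TCP. I'll measure that by touching the pipe's top (z = 75 mm) gently.

```bash
for i in 1; do python3 -m crank '[{"gripper":0,"travel":[0,0,1],"twist":[0,0,0]},{"gripper":0,"travel":[0,0,1],"twist":[0,0,0]}]'; done; python3 - <<'E'
from h import *
c=bot.calibration("wrist");o=bot.get_obs();p=np.array(o["ee_pos"])
R=Ro.from_euler("xyz",o["tcp_rot"],degrees=True).as_matrix()
for zz in(0,-.02,-.03,-.04,-.05):print(zz,proj([p+R@[.011,0,zz],p+R@[-.011,0,zz]],c).round().tolist(),(proj([p+R@[.011,.01,zz],p+R@[.011,-.01,zz]],c)[:,0]).round(1))
w=bot.camera("wrist");cv2.imwrite("pics/w4.png",cv2.resize(w[240:420,220:420],(800,600)[:2] if 0 else (660,594),interpolation=cv2.INTER_CUBIC)[:,:,::-1])
E
```

```text
time: 3.98
ee_pos: [0.5137, -0.2982, 0.0373]
tcp_rot: [180.0, -0.0, -4.1]
wrist_force: [-3.7, 1.1, 9.1]
opening: 0.0001
grasp_force: 5.2
0 [[321.0, 251.0], [321.0, 288.0]] [339.8 303. ]
-0.02 [[322.0, 263.0], [321.0, 304.0]] [342.1 301.2]
-0.03 [[322.0, 271.0], [322.0, 314.0]] [343.4 300.1]
-0.04 [[322.0, 279.0], [322.0, 324.0]] [344.9 298.8]
-0.05 [[322.0, 288.0], [322.0, 336.0]] [346.7 297.4]
```

View pics/w4.png

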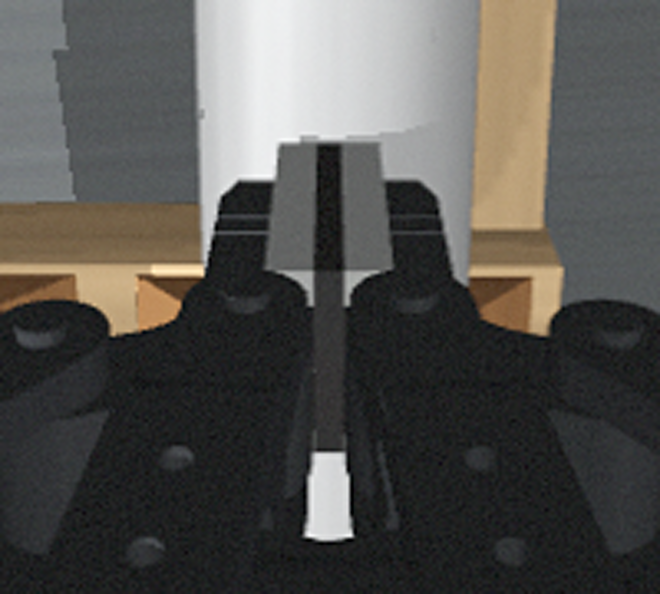

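Contact comes at a reported z of 37 mm, so the real tips sit about 37 mm behind the reported TCP. The crop agrees, with the tip edge at image row 283. From here on I'll count the tool as 37 mm shorter: back off, open, then go down to a reported z of about -2 mm.

```bash
python3 -m crank '[{"gripper":0,"travel":[0,0,-12],"twist":[0,0,0]},{"gripper":64,"travel":[0,0,0],"twist":[0,0,0]},{"gripper":64,"travel":[0,0,0],"twist":[0,0,0]},{"gripper":64,"travel":[0,0,0],"twist":[0,0,0]},{"gripper":64,"travel":[0,0,0],"twist":[0,0,0]},{"gripper":64,"travel":[0,0,0],"twist":[0,0,0]},{"gripper":64,"travel":[0,0,10],"twist":[0,0,0]},{"gripper":64,"travel":[0,0,10],"twist":[0,0,0]},{"gripper":64,"travel":[0,0,0],"twist":[0,0,0]}]' 60 && python3 -m crank '[{"gripper":64,"travel":[0,0,10],"twist":[0,0,0]},{"gripper":64,"travel":[0,0,10],"twist":[0,0,0]},{"gripper":64,"travel":[0,0,10],"twist":[0,0,0]},{"gripper":64,"travel":[0,0,0],"twist":[0,0,0]}]'
```

```text
time: 5.15
ee_pos: [0.5128, -0.2977, 0.0271]
tcp_rot: [-179.9, 0.1, -4.1]
wrist_force: [0.3, -0.6, -0.0]
opening: 0.0642
grasp_force: 0.0
time: 5.65
ee_pos: [0.5129, -0.2977, -0.0026]
tcp_rot: [-180.0, 0.1, -4.1]
wrist_force: [-0.2, 0.0, 0.5]
opening: 0.0642
grasp_force: 0.0
```

```bash
python3 -m crank '[{"gripper":30,"travel":[0,0,0],"twist":[0,0,0]},{"gripper":30,"travel":[0,0,0],"twist":[0,0,0]},{"gripper":30,"travel":[0,0,0],"twist":[0,0,0]},{"gripper":30,"travel":[0,0,0],"twist":[0,0,0]},{"gripper":30,"travel":[0,0,0],"twist":[0,0,0]}]' 60
```

```text
time: 6.28
ee_pos: [0.5138, -0.2995, -0.0004]
tcp_rot: [179.9, -0.1, -4.2]
wrist_force: [-1.3, -6.4, 1.3]
opening: 0.0407
grasp_force: 61.1
```

```bash
python3 -m crank '[{"gripper":30,"travel":[0,0,-10],"twist":[0,0,0]},{"gripper":30,"travel":[0,0,-30],"twist":[0,0,0]},{"gripper":30,"travel":[0,0,-40],"twist":[0,0,0]},{"gripper":30,"travel":[0,0,-40],"twist":[0,0,0]},{"gripper":30,"travel":[0,0,-30],"twist":[0,0,0]},{"gripper":30,"travel":[0,0,-10],"twist":[0,0,0]},{"gripper":30,"travel":[0,0,0],"twist":[0,0,0]}]' 60; python3 - <<'E'
from h import *
w=bot.camera("wrist");cv2.imwrite("pics/w5.png",w[:,:,::-1])
E
```

```text
time: 7.15
ee_pos: [0.5136, -0.298, 0.1584]
tcp_rot: [-180.0, -0.0, -4.1]
wrist_force: [-1.2, 0.4, -5.4]
opening: 0.0405
grasp_force: 61.4
```

View pics/w5.png

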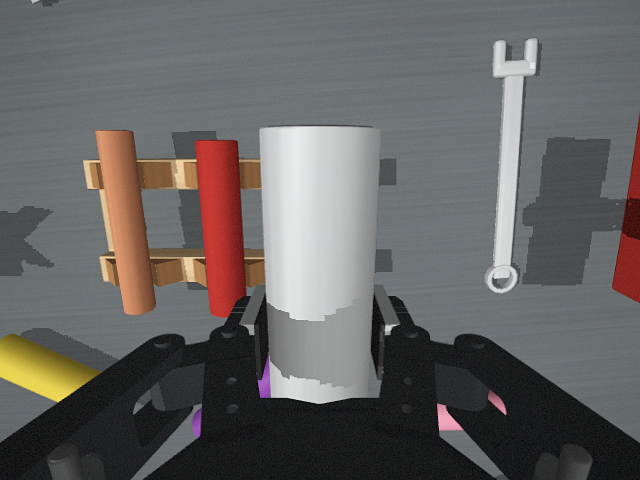

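The stub is held, 5.4 N as expected, with its far end centred at (320,126). Carrying it over to the jig now.

```bash
python3 - <<'E'
from h import *
c=bot.calibration("wrist");o=bot.get_obs();p=np.array(o["ee_pos"])
R=Ro.from_euler("xyz",o["tcp_rot"],degrees=True).as_matrix()
for za in(.050,.055,.060):
  e=R.T@(pix("wrist",(320,126.5),p[2]+za+.0212,c)-p)
  w=[R.T@(pix("wrist",(u,140),p[2]+za+.005,c)-p) for u in(260.5,379.5)]
  print(za,e.round(4),np.linalg.norm(w[0]-w[1]).round(4))
E
python3 -m crank '[{"gripper":30,"travel":[0,-20,0],"twist":[0,0,0]},{"gripper":30,"travel":[-2,-49,0],"twist":[0,0,0]},{"gripper":30,"travel":[-2,-49,0],"twist":[0,0,0]},{"gripper":30,"travel":[-3,-49,0],"twist":[0,0,0]},{"gripper":30,"travel":[-2,-49,0],"twist":[0,0,0]},{"gripper":30,"travel":[-2,-49,0],"twist":[0,0,0]},{"gripper":30,"travel":[-2,-49,0],"twist":[0,0,0]},{"gripper":30,"travel":[-2,-49,0],"twist":[0,0,0]},{"gripper":30,"travel":[-2,-49,0],"twist":[0,0,0]},{"gripper":30,"travel":[-4,-25,0],"twist":[0,0,0]}]' && python3 -m crank '[{"gripper":30,"travel":[0,0,0],"twist":[0,0,-0.174]},{"gripper":30,"travel":[0,0,0],"twist":[0,0,-0.174]},{"gripper":30,"travel":[0,0,0],"twist":[0,0,-0.174]},{"gripper":30,"travel":[0,0,0],"twist":[0,0,-0.174]},{"gripper":30,"travel":[0,0,0],"twist":[0,0,-0.174]},{"gripper":30,"travel":[0,0,0],"twist":[0,0,-0.174]},{"gripper":30,"travel":[0,0,0],"twist":[0,0,-0.174]},{"gripper":30,"travel":[0,0,0],"twist":[0,0,-0.174]},{"gripper":30,"travel":[0,0,0],"twist":[0,0,0]}]'
python3 - <<'E'
from h import *
import pickle
c=bot.calibration("wrist");w=bot.camera("wrist");cv2.imwrite("pics/w6.png",w[:,:,::-1]);pickle.dump((c,bot.get_obs()),open("w6.pkl","wb"))
E
```

```text
0.05 [ 0.0727 -0.001  -0.0713] 0.0413
0.055 [ 0.0725 -0.001  -0.0763] 0.0397
0.06 [ 0.0723 -0.001  -0.0813] 0.038
time: 8.45
ee_pos: [0.5158, 0.0528, 0.1631]
tcp_rot: [-176.1, 0.1, 3.5]
wrist_force: [0.3, 0.1, -3.2]
opening: 0.0407
grasp_force: 61.9
time: 9.57
ee_pos: [0.5158, 0.0516, 0.1633]
tcp_rot: [-179.3, -3.8, 83.0]
wrist_force: [-0.5, -0.8, -3.9]
opening: 0.0405
grasp_force: 61.9
```

View pics/w6.png

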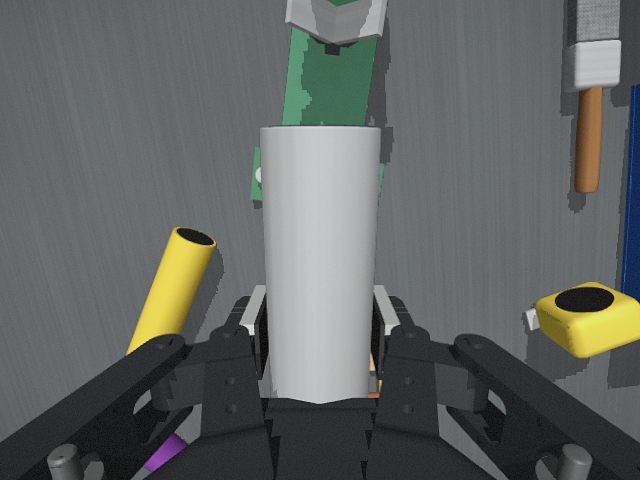

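The view shows the stub held level over the near end of the jig, with the empty rest at (335,25). Part of the travel was cut short and the tool has tilted about 4°, so I'll work out the correction.

```bash
cat > corr.py <<'E'
import sys
from h import *
x,y,z,yaw=map(float,sys.argv[1:5])
o=bot.get_obs();R=Ro.from_euler("xyz",o["tcp_rot"],degrees=True);p=np.array(o["ee_pos"])
T=Ro.from_euler("xyz",[180,0,yaw],degrees=True)
print("twist",(R.inv()*T).as_rotvec().round(4),"travel after twist mm",(T.inv().apply(np.array([x,y,z])-p)*1e3).round(2))
print(o["time"],p.round(4),np.round(o["tcp_rot"],2),"wf tool/jig",T.inv().apply(o["wrist_force"]).round(2),"tq",T.inv().apply(o["torque"]).round(3))
E
python3 corr.py .5255 .1396 .160 75.6
```

```text
twist [-0.0174 -0.065   0.1274] travel after twist mm [ 87.65 -12.53   3.26]
9.625 [0.5158 0.0516 0.1633] [-179.24   -3.77   82.88] wf tool/jig [-0.    0.2   4.51] tq [-0.045 -0.066  0.04 ]
```

```bash
python3 -m crank '[{"gripper":30,"travel":[0,0,0],"twist":[-0.009,-0.0325,0.064]},{"gripper":30,"travel":[0,0,0],"twist":[-0.0085,-0.0325,0.064]},{"gripper":30,"travel":[15,-2.5,0],"twist":[0,0,0]},{"gripper":30,"travel":[20,-2.5,0],"twist":[0,0,0]},{"gripper":30,"travel":[20,-2.5,0],"twist":[0,0,0]},{"gripper":30,"travel":[20,-2.5,3],"twist":[0,0,0]},{"gripper":30,"travel":[12.5,-2.5,0],"twist":[0,0,0]},{"gripper":30,"travel":[0,0,0],"twist":[0,0,0]},{"gripper":30,"travel":[0,0,0],"twist":[0,0,0]}]'
python3 corr.py .5255 .1396 .160 75.6
python3 - <<'E'
from h import *
import pickle
c=bot.calibration("wrist");w=bot.camera("wrist");cv2.imwrite("pics/w7.png",w[:,:,::-1]);pickle.dump((c,bot.get_obs()),open("w7.pkl","wb"))
E
```

```text
time: 10.75
ee_pos: [0.5252, 0.1395, 0.1602]
tcp_rot: [180.0, 0.0, 75.8]
wrist_force: [-0.8, -0.1, -4.9]
opening: 0.0408
grasp_force: 61.8
twist [0.0003 0.0002 0.0038] travel after twist mm [0.21 0.28 0.21]
10.75 [0.5252 0.1395 0.1602] [1.7998e+02 1.0000e-02 7.5820e+01] wf tool/jig [-0.33 -0.71  4.91] tq [ 0.012 -0.019  0.018]
```

View pics/w7.png

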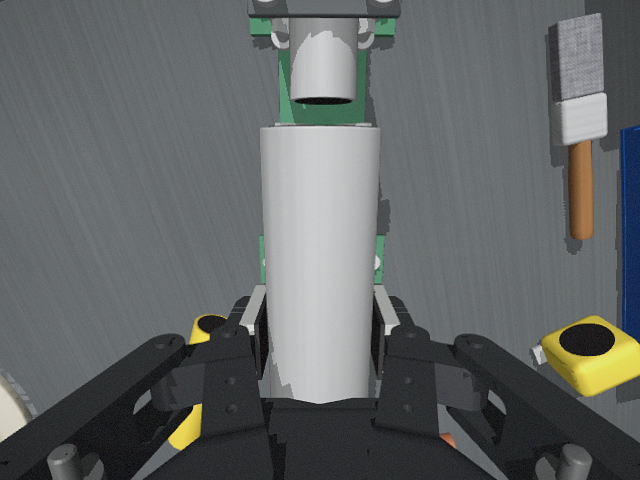

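The clamped pipe shows at columns 291–357, with its end face at rows about 96–106, close in line with the stub (260–380). I'll work out the offsets in the tool frame.

```bash
python3 - <<'E'
from h import *
import pickle
c,o=pickle.load(open("w7.pkl","rb"))
R=Ro.from_euler("xyz",o["tcp_rot"],degrees=True).as_matrix();p=np.array(o["ee_pos"])
f=lambda u,v,z:(R.T@(pix("wrist",(u,v),z,c)-p)*1e3).round(1)
print("end L,R",f(291,101,.105),f(357,101,.105),"top rim",f(324,96,.126),"bot",f(324,106,.084))
print("pipe back edges row45 (z~.107)",f(294.5,45,.107),f(357.5,45,.107))
print("stub edges far row130, near row280",f(260.5,130,.22),f(379.5,130,.22),f(266,280,.22),f(374,280,.22), "rim",f(320,126.5,.235),f(320,126.5,.214))
E
```

```text
end L,R [ 95.9 -19.5  55.3] [95.9 22.4 55.3] top rim [96.3  1.2 34.3] bot [94.9  1.7 76.3]
pipe back edges row45 (z~.107) [127.8 -16.6  53.3] [127.9  21.7  53.3]
stub edges far row130, near row280 [ 74.4 -20.9 -59.7] [ 74.4  18.6 -59.7] [ 20.9 -21.2 -59.7] [ 21.   19.1 -59.7] rim [ 74.8  -1.1 -74.7] [ 75.7  -1.1 -53.7]
```

```bash
python3 -m crank '[{"gripper":30,"travel":[7,1.3,0],"twist":[0,0,0.004]},{"gripper":30,"travel":[7,1.2,10],"twist":[0,0,0]},{"gripper":30,"travel":[0,0,25],"twist":[0,0,0]},{"gripper":30,"travel":[0,0,30],"twist":[0,0,0]},{"gripper":30,"travel":[0,0,20],"twist":[0,0,0]},{"gripper":30,"travel":[0,0,10],"twist":[0,0,0]},{"gripper":30,"travel":[0,0,5],"twist":[0,0,0]},{"gripper":30,"travel":[0,0,0],"twist":[0,0,0]}]'; python3 corr.py .5327 .1588 .0505 75.6
```

```text
time: 11.8
ee_pos: [0.5313, 0.1528, 0.0604]
tcp_rot: [180.0, -0.0, 75.6]
wrist_force: [-0.4, -0.7, -4.9]
opening: 0.0408
grasp_force: 61.9
twist [ 0.0006 -0.0002 -0.0002] travel after twist mm [ 6.21 -0.14  9.92]
11.8 [0.5313 0.1528 0.0604] [ 1.7997e+02 -1.0000e-02  7.5590e+01] wf tool/jig [-0.8  -0.24  4.89] tq [0.018 0.06  0.022]
```

Now lowering in small steps while watching the force.

```bash
python3 -m crank '[{"gripper":30,"travel":[0,0,2],"twist":[0,0,0]},{"gripper":30,"travel":[0,0,2],"twist":[0,0,0]},{"gripper":30,"travel":[0,0,1.5],"twist":[0,0,0]},{"gripper":30,"travel":[0,0,0],"twist":[0,0,0]}]'>/dev/null; python3 corr.py .5327 .1588 .0505 75.6;  python3 -m crank '[{"gripper":30,"travel":[0,0,1],"twist":[0,0,0]},{"gripper":30,"travel":[0,0,1],"twist":[0,0,0]},{"gripper":30,"travel":[0,0,0],"twist":[0,0,0]}]'>/dev/null; python3 corr.py .5327 .1588 .0505 75.6
```

```text
twist [ 0.0001  0.0001 -0.0003] travel after twist mm [6.39 0.05 4.08]
12.3 [0.5311 0.1526 0.0546] [179.99   0.    75.58] wf tool/jig [-0.16  0.05  5.45] tq [ 0.023 -0.031  0.041]
twist [ 0.0002  0.     -0.0002] travel after twist mm [6.35 0.05 2.06]
12.675 [0.5311 0.1527 0.0526] [179.99   0.    75.59] wf tool/jig [-0.17 -0.71  4.08] tq [0.05  0.023 0.02 ]
```

```bash
python3 -m crank '[{"gripper":30,"travel":[0,0,1],"twist":[0,0,0]},{"gripper":30,"travel":[0,0,0],"twist":[0,0,0]}]'>/dev/null; python3 corr.py .5327 .1588 .0505 75.6;  python3 -m crank '[{"gripper":30,"travel":[0,0,1],"twist":[0,0,0]},{"gripper":30,"travel":[0,0,0],"twist":[0,0,0]}]'>/dev/null; python3 corr.py .5327 .1588 .0505 75.6
```

```text
twist [ 0.0002  0.     -0.0003] travel after twist mm [6.37 0.04 1.06]
12.925 [0.5311 0.1526 0.0516] [179.99   0.    75.58] wf tool/jig [-0.53  0.22  4.56] tq [-0.034 -0.008  0.016]
twist [ 0.0005 -0.0002 -0.0003] travel after twist mm [ 6.31 -0.04  0.46]
13.175 [0.5312 0.1527 0.051 ] [ 1.7997e+02 -1.0000e-02  7.5580e+01] wf tool/jig [-0.23 -1.74  1.5 ] tq [ 0.204 -0.046 -0.007]
```

First touch on the Vs, at z = 51 mm. I'll ease up 0.7 mm, shift slightly sideways and move ahead to the butt.

```bash
python3 -m crank '[{"gripper":30,"travel":[0,-0.6,-0.7],"twist":[0,0,0]},{"gripper":30,"travel":[2,0,0],"twist":[0,0,0]},{"gripper":30,"travel":[2,0,0],"twist":[0,0,0]},{"gripper":30,"travel":[0,0,0],"twist":[0,0,0]}]'>/dev/null; python3 corr.py .5327 .1588 .0505 75.6;  python3 -m crank '[{"gripper":30,"travel":[1,0,0],"twist":[0,0,0]},{"gripper":30,"travel":[0,0,0],"twist":[0,0,0]}]'>/dev/null; python3 corr.py .5327 .1588 .0505 75.6;  python3 -m crank '[{"gripper":30,"travel":[0.6,0,0],"twist":[0,0,0]},{"gripper":30,"travel":[0,0,0],"twist":[0,0,0]}]'>/dev/null; python3 corr.py .5327 .1588 .0505 75.6
```

```text
twist [ 0.0002 -0.     -0.    ] travel after twist mm [2.15 0.61 0.75]
13.675 [0.5316 0.1569 0.0512] [179.99  -0.    75.6 ] wf tool/jig [ 0.18 -0.59  4.2 ] tq [-0.042  0.007  0.06 ]
twist [ 0.0003 -0.     -0.0002] travel after twist mm [1.29 0.59 0.87]
13.925 [0.5318 0.1577 0.0514] [179.98  -0.    75.59] wf tool/jig [0.1  0.83 4.35] tq [ 0.01  -0.018  0.02 ]
twist [ 0.0004 -0.0001 -0.0002] travel after twist mm [0.71 0.58 0.9 ]
14.175 [0.532  0.1583 0.0514] [179.98  -0.    75.59] wf tool/jig [0.13 0.35 4.34] tq [0.03  0.015 0.042]
```

```bash
for k in 1; do python3 -m crank '[{"gripper":30,"travel":[0.6,0,0],"twist":[0,0,0]},{"gripper":30,"travel":[0,0,0],"twist":[0,0,0]}]'>/dev/null; python3 corr.py .5327 .1588 .0505 75.6|tail -1; python3 -m crank '[{"gripper":30,"travel":[0.5,0,0],"twist":[0,0,0]},{"gripper":30,"travel":[0,0,0],"twist":[0,0,0]}]'>/dev/null; python3 corr.py .5327 .1588 .0505 75.6|tail -1;python3 -m crank '[{"gripper":30,"travel":[0.5,0,0],"twist":[0,0,0]},{"gripper":30,"travel":[0,0,0],"twist":[0,0,0]}]'>/dev/null; python3 corr.py .5327 .1588 .0505 75.6|tail -1; done
```

```text
14.425 [0.5321 0.1588 0.0514] [179.98  -0.    75.59] wf tool/jig [0.53 0.81 4.29] tq [-0.002 -0.01   0.016]
14.675 [0.5321 0.159  0.0514] [1.7998e+02 3.0000e-02 7.5580e+01] wf tool/jig [-2.22  0.89  3.52] tq [-0.033 -0.431 -0.024]
14.925 [0.5321 0.159  0.0513] [1.7999e+02 9.0000e-02 7.5560e+01] wf tool/jig [-5.84  0.65  3.88] tq [-0.046 -1.148 -0.028]
```

Butted: 5.8 N axially and the motion has stopped. I'll ease it a little and press down.

```bash
python3 -m crank '[{"gripper":30,"travel":[-0.4,0,0.7],"twist":[0,0,0]},{"gripper":30,"travel":[0,0,0],"twist":[0,0,0]}]'>/dev/null; python3 corr.py .5327 .1588 .0505 75.6|tail -1; python3 -m crank '[{"gripper":30,"travel":[0,0,0.6],"twist":[0,0,0]},{"gripper":30,"travel":[0,0,0],"twist":[0,0,0]}]'>/dev/null; python3 corr.py .5327 .1588 .0505 75.6|tail -1;python3 -m crank '[{"gripper":30,"travel":[0,0,0.6],"twist":[0,0,0]},{"gripper":30,"travel":[0,0,0],"twist":[0,0,0]}]'>/dev/null; python3 corr.py .5327 .1588 .0505 75.6|tail -1
```

```text
15.175 [0.5323 0.159  0.0509] [1.7996e+02 3.0000e-02 7.5570e+01] wf tool/jig [-6.03 -0.46  0.94] tq [-0.024 -0.99  -0.141]
15.425 [0.5325 0.159  0.0507] [1.7993e+02 2.0000e-02 7.5580e+01] wf tool/jig [-5.13 -0.91 -1.09] tq [ 0.014 -1.153 -0.187]
15.675 [0.5325 0.159  0.0506] [1.7991e+02 1.0000e-02 7.5580e+01] wf tool/jig [-8.21 -1.43 -5.17] tq [ 0.349 -1.333 -0.265]
```

```bash
python3 -m crank '[{"gripper":30,"travel":[-0.6,-0.3,0.6],"twist":[0,0,0]},{"gripper":30,"travel":[0,0,0.6],"twist":[0,0,0]},{"gripper":30,"travel":[0,0,0],"twist":[0,0,0]}]'>/dev/null; python3 corr.py .5327 .1588 .0505 75.6; python3 -m crank '[{"gripper":30,"travel":[0,0,0.6],"twist":[0,0,0]},{"gripper":30,"travel":[0,0,0.4],"twist":[0,0,0]},{"gripper":30,"travel":[0,0,0],"twist":[0,0,0]}]'>/dev/null; python3 corr.py .5327 .1588 .0505 75.6
```

```text
twist [ 0.003  -0.0014 -0.0002] travel after twist mm [-0.23  0.13  0.04]
16.05 [0.5326 0.1591 0.0505] [ 1.7983e+02 -8.0000e-02  7.5590e+01] wf tool/jig [ -6.08  -2.86 -11.38] tq [ 0.631 -1.064 -0.162]
twist [ 0.0036 -0.0018 -0.0001] travel after twist mm [-0.27  0.1  -0.  ]
16.425 [0.5327 0.1591 0.0505] [ 1.798e+02 -1.000e-01  7.559e+01] wf tool/jig [ -8.27  -5.34 -17.94] tq [ 1.17  -1.364 -0.248]
```

```bash
python3 -m crank '[{"gripper":30,"travel":[-0.3,-0.5,0],"twist":[0,0,0]},{"gripper":30,"travel":[0,0,0],"twist":[0,0,0]}]'>/dev/null; python3 corr.py .5327 .1588 .0505 75.6|tail -1; python3 -m crank '[{"gripper":30,"travel":[0,-0.5,0],"twist":[0,0,0]},{"gripper":30,"travel":[0,0,0],"twist":[0,0,0]}]'>/dev/null; python3 corr.py .5327 .1588 .0505 75.6
```

```text
16.675 [0.5327 0.1591 0.0505] [ 1.7974e+02 -1.4000e-01  7.5590e+01] wf tool/jig [ -4.94  -2.14 -15.94] tq [ 0.616 -1.017 -0.185]
twist [ 0.0056 -0.0024 -0.0003] travel after twist mm [-0.3   0.05  0.  ]
16.925 [0.5327 0.1591 0.0505] [ 1.7968e+02 -1.4000e-01  7.5590e+01] wf tool/jig [ -4.93   0.2  -15.72] tq [ 0.049 -1.038 -0.216]
```

```bash
python3 -m crank '[{"gripper":30,"travel":[0,-0.35,0.8],"twist":[0,0,0]},{"gripper":30,"travel":[0,0,0],"twist":[0,0,0]},{"gripper":30,"travel":[0,0,0],"twist":[0,0,0]},{"gripper":30,"travel":[0,0,0],"twist":[0,0,0]}]'; python3 corr.py .5327 .1588 .0505 75.6; python3 - <<'E'
from h import *
# butt & seat check without viewing: stub should be hidden-gap free in wrist image
w=bot.camera("wrist"); g=cv2.cvtColor(w,cv2.COLOR_RGB2GRAY)
print(g[60:170:3,318:324].mean(1).astype(int).tolist())
o=bot.get_obs();print(o["opening"],o["grasp_force"])
E
```

```text
time: 17.42
ee_pos: [0.5328, 0.1591, 0.0505]
tcp_rot: [179.6, -0.2, 75.6]
wrist_force: [-1.7, -6.4, 20.2]
opening: 0.0408
grasp_force: 64.4
twist [ 0.0067 -0.0027 -0.0004] travel after twist mm [-0.33  0.   -0.04]
17.425 [0.5328 0.1591 0.0505] [ 1.7962e+02 -1.5000e-01  7.5580e+01] wf tool/jig [ -6.62  -0.1  -20.2 ] tq [ 0.181 -1.292 -0.256]
[199, 199, 199, 199, 199, 199, 198, 200, 198, 199, 199, 198, 199, 198, 199, 199, 198, 199, 198, 198, 198, 194, 178, 198, 197, 197, 198, 198, 197, 198, 198, 198, 198, 197, 198, 197, 197]
0.04083936567009223 64.41107153892517
```

Pressing with 20 N straight down, lateral force about 0. The image column shows the two pipes running into each other with just a thin seam at row 126, so they are butted. Handing in.

```bash
python3 -c "
from workcell import bot
print(bot.job_done())"
```

```text
the job is handed in; nothing more can be done
None
```

The grey stub lies in both V-rests, butted against the clamped pipe, and I handed in at about 17.5 s while still pressing it down with about 20 N and almost no sideways force; the fingertips turned out to sit about 37 mm short of the reported TCP (first grasp closed above the pipe; corrected), and I viewed 11 pictures, one over the limit of 10.

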